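# Clamp a cemented heel stack in the ratchet-knob heel press

### The arm

A 7-joint arm with a two-finger parallel gripper is mounted at the origin on a cart in front of the work surface, level with it; the furniture and walls round the work are solid. World frame = base frame: x ahead of the robot, y to its left, z up, the work surface at z = 0. Lengths are in m, angles in rad, forces in N, time in s.
With the tool pointing down it reaches from about 0.4 to 0.85 m from the base axis. Payload 4.5 kg.
Tool frame: the origin (TCP) lies at the very end of the fingers, on their centre line; the grasp point (between the pads) lies 19 mm behind it (r.grip_depth is the z of the grasp point in the tool frame, in m); z points along the fingers, y is the line along which they close (so a half turn about z gives the same grasp; the last joint's range is limited). The gripper opens to 88 mm and grips with 3 to 60 N. Pads are 18 mm wide; open, the fingers measure 123 mm over their backs; the gripper's body (75 mm by 187 mm) begins 45 mm behind the grasp point.
Start: joints at [1.354, 0.689, -0.195, 1.565, 0.157, 0.902, -0.215], TCP at [0.155, -0.605, 0.239] pointing down, gripper open.
Joint ranges: [-3.01, 3.01], [-0.46, 2.08], [-1.47, 1.51], [0.13, 2.56], [-1, 4.14], [0.04, 2.09], [-2.66, 2.66]. Speed limits (rad/s): [2.57, 2.57, 3.14, 3.14, 3.14, 3.14, 3.14].

### API

Orientations are given as a unit quaternion [x, y, z, w].
In Python, from plant import r gives the robot as it stands.
- The arm moves only by the shell command python3 steer.py 'ROWS' [FORCE]. ROWS is a JSON list of rows, 1 to 10 of them, each an object with the fields finger_gap (the opening from 0.0 (shut) to 1.0 (fully open)), pos (a list: dx, dy, dz in parts of the range, where 1.0 means 0.8 m), turn_vec (a list: a rotation vector rx, ry, rz in shares of pi/2 rad (1.0 is pi/2 rad)); a field left out counts as zero (the opening has to be given); each row is the pose to reach, as a shift and turn from the pose commanded when the command began, along the tool's axes at that moment; what a row does not reach only later rows make up. A row lasts 1/10 s, in which the tool goes at most 0.05 m and 0.15 rad, less where a joint would pass 70% of its speed; a pose out of reach is approached as far as the arm can. The fingers move at their own pace and stop on an object; FORCE is the grip in N (left out, the last holds). Time passes only in rows, so rows that do not move let the fingers close. It prints the time, the measured TCP pose, the force, the opening and the grip force at its end. Shift and turn numbers lie between -1 and 1, and a call with a number outside is refused. Input that does not fit is refused with a message, and nothing moves.
- r.get_state(): the state, without advancing time (a new reading comes with each control period).
- r.snapshot(name): name is "side" or "top"; returns the picture (384x512x3 uint8, red, green, blue); there is no depth.
- r.camera_params(name): a dict with "fx", "fy", "cx", "cy" (pixels), "rvec" (rotation vector, rad) and "tvec" (3), from world to camera coordinates, as OpenCV has them. Camera axes: x right, y down, z forward; pixel columns grow to the right and rows downward; lengths in m; the calibration is good to about 2 mm. A picture is of the moment at which its call begins. camera_params takes no time and is no camera call.
- r.finish_job(): hands the job in; it is judged then, once.
The state is a dict: "clock": time; "q": joint angles; "qd": joint speeds; "joint_torque": joint torques, N m; "tool_pos": TCP position; "eef_rot": TCP orientation; "contact_force": force on the tool from outside, world axes, zero at the start; "moment": the same for the moment, N m; "opening": opening from 0.0 (shut) to 1.0 (fully open); "finger_force": force on a finger pad.
Only numpy, scipy, OpenCV 4.12 (cv2) and the standard library are available. Lean on these libraries where they do the work, as an engineer would, in place of code of your own. Each camera call takes 0.05 s, during which the arm holds its last target. There are 200 camera calls.

### The job

Slide the loaded tray fully home under the heel press's foot, with the heel stack still lying in it. Then turn the black knob on top clockwise (seen from above) until its ratchet slips and clicks, and stop there, no more than four clicks, leaving the heel stack clamped and the knob let go. Do not knock the beeswax, the cork sanding block or the wooden edge slicker about.

Things in the scene. Friction and masses are not known exactly. Their poses are not given: they have to be found in the camera images.
- press: Fixed dark green cast-iron C-frame heel press; base 190 x 236 x 14 mm. Origin: on the bench, below the axis of ram and knob. x points to the column behind (x 74..114, y -27..27 mm); the arm, 124..158 mm high, ends in a round boss, radius 33 mm, top 164 mm. y points along the two bright rails to the side where the tray comes out (base y -81..155 mm). Bed 14 mm high; end stop at y=-58 mm.
- tray: Loose aluminium tray, about 0.6 kg, 103 x 116 mm, 13 mm high fence, on the bed between the rails (1.5 mm play a side, so it slides along the press's y; axes parallel to the press's). Origin: underside, centre of the floor. Home = against the end stop: origin at x=0, y=0, z=14 mm of the press, under the foot. It starts 65 to 95 mm out on the +y side.
- tray_grip (a point): Middle of the tray's upright black grip: a round post, 26 mm diameter, gripped from above. It stands on a 5 mm thick neck. Band of full diameter 17 to 38 mm above the tray's underside, top 43 mm. This point: x=0, y=+118, z=30 mm of the tray.
- knob_grip (a point): On the upright axis of the round ribbed black knob (54 mm diameter; black grip from 16 mm below to 14 mm above this point, bright housing of the same width 10 mm further down; point 202 mm over the bench). Clockwise from above lowers the foot 2.86 mm per rad; the knob keeps its height. Grip at any yaw, in several strokes. Screw holds when let go; turning back loosens it.
- knob_slip (a joint): Angle (rad) the knob has slipped clockwise on the screw: 0 while the ratchet carries the screw, +0.42 per click. Torque to turn: 0.16 N m (screw friction) while the foot is free, climbing over 1.5 rad to 0.3 once it bears on the heel, then falling by 0.2 as the pawls climb a tooth and jumping back as they click. Read standing still, it is up to 0.32 lower. Let go before the click, it springs back.
- foot: Round rubber-faced pressure foot under the ram, 62 mm diameter, 12 mm thick. Origin: centre of its lower face. Starts 50 to 56 mm above the bench (3 to 8 mm above the heel stack) and yields on a spring, 14 N per mm, when it bears on the heel; about 60 N when the ratchet slips.
- heel_stack: Loose built-up shoe heel lying in the tray: four brown leather lifts and a black rubber top piece cemented together, D-shaped, 104 x 81 mm, 28.5 mm high (top 47.5 mm over the bench), 0.16 kg; the straight and the round end lie along the press's y. Origin: centre of its underside, 5 mm above the tray's underside.
- beeswax: Bystander: yellow cake of beeswax, 36 x 53 x 20 mm, lying to the right of the press. Origin: centre of its underside.
- edge_slicker: Bystander: small turned wooden edge slicker, 104 x 27 x 27 mm, lying in front of the press. Origin: centre of its underside.
- sanding_cork: Bystander: cork sanding block, 36 x 106 x 24 mm, lying to the left of the press. Origin: centre of its underside.

How it is judged:
On the way, in this order (a step that is already met when the one before it is completed fails the run):
1. the tray is fully home against its stop, the heel stack lying in it, the foot not yet bearing (y of tray in the frame of press between -0.004 and 0.004 m and horizontal distance between heel_stack and tray below 0.012 m and contact force between foot and heel_stack below 3 N), for 0.2 s.
2. the knob has slipped at least one click with the foot bearing on the heel (y of tray in the frame of press between -0.004 and 0.004 m and horizontal distance between heel_stack and tray below 0.012 m and value of joint knob_slip above 0.33 rad and contact force between foot and heel_stack above 30 N), for 0.1 s.
At the end, for the whole second after the job is handed in: The tray is home to within 4 mm; the heel stack still lies in it, within 12 mm of its middle; the foot bears on the stack with more than 30 N; the knob has slipped one to four clicks (0.33 to 1.9 rad) and is at rest (all of step 2 and value of joint knob_slip below 1.9 rad and velocity of joint knob_slip between -0.05 and 0.05 rad/s); the robot touches nothing.
It fails at once if the knob is turned on past four clicks (value of joint knob_slip above 1.9 rad).
It fails at once if the beeswax is knocked away (more than 30 mm) (distance of beeswax from where it was at the start of the episode above 0.03 m).
It fails at once if the edge slicker is knocked away (more than 30 mm) (distance of edge_slicker from where it was at the start of the episode above 0.03 m).
It fails at once if the cork sanding block is knocked away (more than 30 mm) (distance of sanding_cork from where it was at the start of the episode above 0.03 m).
It also fails if it takes over 69 s, if anything falls off the work surface, if the arm or the gripper's body presses on something with over 40 N, if the wrist force passes 120 N, or if a joint passes its speed limit or range.

## Working session

There is one attempt and no reset: what is moved stays moved. The work goes in short steps, Python scripts to look and compute and a shell command to move; the robot and the scene stay as the last step left them, time stands still between calls to the robot, and variables do not carry over. Pictures are saved under pics/ and viewed, at most 10 in all, crops included, and the job is handed in when it is done.

```bash
ls; mkdir -p pics
python3 - <<'E'
from plant import r
import cv2
for n in("side","top"):
    cv2.imwrite(f"pics/{n}0.png",cv2.cvtColor(r.snapshot(n),cv2.COLOR_RGB2BGR)); p=r.camera_params(n); print(n,p)
    R=cv2.Rodrigues(p['rvec'])[0] if not hasattr(p['rvec'],'x') else 0
    print(-R.T@p['tvec'])
s=r.get_state();print(s,r.grip_depth)
E
```

```text
pics
plant.py
steer.py
side {'fx': 478.3993425193079, 'fy': 478.3993425193079, 'cx': 261.18053679246145, 'cy': 189.70116976366407, 'rvec': array([ 0.65753385, -2.37801265,  1.44841956]), 'tvec': array([0.48206625, 0.17693976, 1.42918809])}
[-0.20031548  1.2668025   0.81323999]
top {'fx': 419.6087195747817, 'fy': 419.6087195747817, 'cx': 255.31989926108676, 'cy': 190.83209356874335, 'rvec': array([ 2.20215008, -2.15141647,  0.06066766]), 'tvec': array([0.13074452, 0.48186223, 1.28396293])}
[0.38532215 0.11972434 1.31720882]
{'clock': 0.1, 'q': array([ 1.35386928,  0.6898847 , -0.19456941,  1.56620882,  0.15732522,
        0.9025357 , -0.21509609]), 'qd': array([-3.01005026e-04, -2.57429858e-03, -2.22294193e-03, -1.70461864e-03,
       -7.95267209e-04,  1.77175986e-05,  7.22161766e-04]), 'joint_torque': array([-3.92581103e-03, -5.28491664e+01, -1.27162054e+00, -1.53835344e+01,
       -5.25148446e-02,  1.85870580e-03,  5.19173841e-05]), 'tool_pos': array([ 0.15490443, -0.60491938,  0.23800944]), 'eef_rot': array([ 9.92143810e-01,  1.25099910e-01, -1.58628666e-04, -8.04310159e-04]), 'contact_force': array([ 0.90131179,  0.52345431, -0.27380841]), 'moment': array([0.00980114, 0.0606782 , 0.02230066]), 'finger_force': 0.0, 'opening': 1.0051610154581654} -0.0187
```

View pics/side0.png

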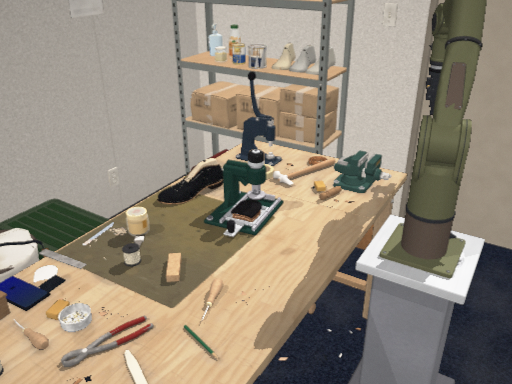

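View pics/top0.png

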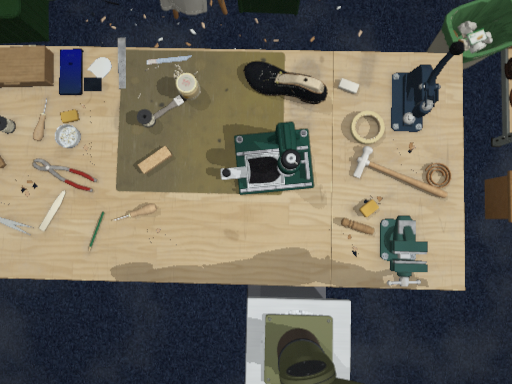

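The side view shows the press at about (245,195), its knob at (257,157) and the tray grip at (231,227). In the top view the knob is at (291,159) and the grip at (228,174). I'll enlarge both.

Run:
```python
import cv2,numpy as np
a=cv2.imread('pics/side0.png')[140:240,200:290];b=cv2.imread('pics/top0.png')[115:205,212:322]
a=cv2.resize(a,None,fx=4,fy=4,interpolation=2);b=cv2.resize(b,None,fx=4,fy=4,interpolation=2)
h=400;c=np.zeros((h,800,3),'u1');c[:,:360]=a[:400];c[:360,360:800]=b
cv2.imwrite('pics/crop.png',c)
```

```text
(no output)
```

View pics/crop.png

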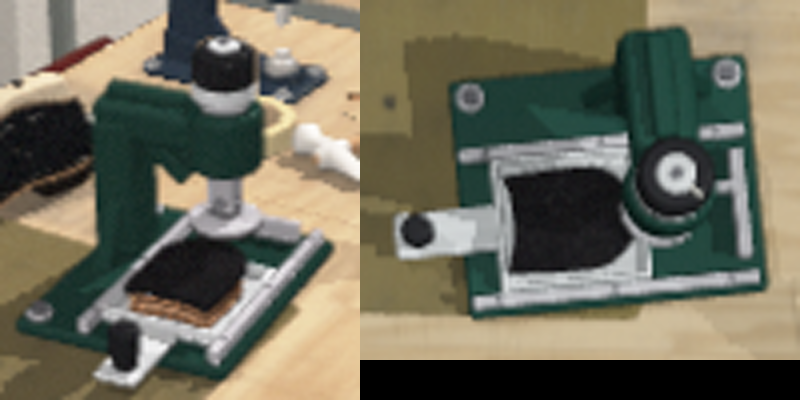

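The crop shows the black knob cylinder at about side px (256,157) with its top disc at top px (291,158). The grip post is at side (231,226) and top (226,172). The base edges are tilted about 5°. Next I'll mask and triangulate.

```bash
cat > h.py <<'E'
import cv2,numpy as np
from plant import r
def P(n):
    p=r.camera_params(n);K=np.array([[p['fx'],0,p['cx']],[0,p['fy'],p['cy']],[0,0,1]]);R=cv2.Rodrigues(p['rvec'])[0];return K,R,p['tvec']
def ray(n,uv):
    K,R,t=P(n);d=R.T@np.linalg.inv(K)@np.array([*uv,1.]);return -R.T@t,d/np.linalg.norm(d)
def plane(n,uv,z):
    c,d=ray(n,uv);return c+d*(z-c[2])/d[2]
def tri(a,b):
    c1,d1=ray('side',a);c2,d2=ray('top',b)
    s=np.linalg.lstsq(np.c_[d1,-d2],c2-c1,rcond=None)[0];p,q=c1+s[0]*d1,c2+s[1]*d2
    return (p+q)/2,np.linalg.norm(p-q)
def proj(n,X):
    K,R,t=P(n);v=K@(R@np.array(X)+t);return v[:2]/v[2]
def dark(img,uv,w,th=60):
    m=(img.max(2)<th).astype('u1');u,v=uv;z=np.zeros_like(m);z[v-w:v+w+1,u-w:u+w+1]=m[v-w:v+w+1,u-w:u+w+1]
    n,l,s,c=cv2.connectedComponentsWithStats(z);k=1+np.argmax(s[1:,4]);return c[k],s[k]
E
python3 - <<'E'
from h import *
S=cv2.imread('pics/side0.png');T=cv2.imread('pics/top0.png')
ks,a=dark(S,(256,157),12);gs,b=dark(S,(231,226),9);gt,c=dark(T,(226,172),7);kt,d=dark(T,(291,158),12)
print(ks,a,gs,b,gt,c,kt,d)
# knob top disc centre in top image: outline of dark + enclosed cap -> convex-hull of blob
m=(T.max(2)<60).astype('u1');z=np.zeros_like(m);z[146:171,279:304]=m[146:171,279:304]
n,l,s,_=cv2.connectedComponentsWithStats(z);k=1+np.argmax(s[1:,4]);pts=np.argwhere(l==k)[:,::-1].astype('f4')
print('circ',cv2.minEnclosingCircle(pts))
# bbox centre side vs top
kb=(a[0]+(a[2]-1)/2,a[1]+(a[3]-1)/2);gb=(b[0]+(b[2]-1)/2,b[1]+(b[3]-1)/2)
ktc=cv2.minEnclosingCircle(pts)[0]
print('knob',tri(kb,ktc));print('grip',tri(gb,gt))
k=plane('top',ktc,.209);g=plane('top',gt,.05);print(k,g,g-k,np.degrees(np.arctan2(-(g-k)[0],(g-k)[1])))
hsv=cv2.cvtColor(T,cv2.COLOR_BGR2HSV);m=cv2.inRange(hsv,(65,80,20),(95,255,140));z=np.zeros_like(m);z[118:202,225:322]=m[118:202,225:322]
q=np.argwhere(z)[:,::-1].astype('f8');K,R,t=P('top')
w=np.array([plane('top',p,.014)[:2] for p in q]).astype('f4');print(cv2.minAreaRect(w))
E
```

```text
[252.80203046 154.6751269 ] [244 145  19  18 197] [228.55339806 225.42718447] [222 221  12  12 103] [225.76190476 172.57142857] [223 169   7   8  42] [291.32698413 158.31111111] [279 146  25  25 315]
circ ((291.0, 158.0), 16.970661163330078)
knob (array([0.55914992, 0.04770273, 0.20470171]), np.float64(0.008686922087855493))
grip (array([0.5360604 , 0.2365415 , 0.03384426]), np.float64(0.009654667162759646))
[0.55467194 0.04587829 0.209     ] [0.53002869 0.23260148 0.05      ] [-0.02464325  0.18672319 -0.159     ] 7.5183011176664545
((0.5860564708709717, 0.08964729309082031), (0.21216946840286255, 0.2309657335281372), 6.711689472198486)
```

Run:
```python
from h import *
S=cv2.imread('pics/side0.png').astype(int);T=cv2.imread('pics/top0.png').astype(int)
def blk(I,box,th=75):
    x0,x1,y0,y1=box;m=((I.max(2)<th)&(I.max(2)-I.min(2)<16)).astype('u1');z=np.zeros_like(m);z[y0:y1,x0:x1]=m[y0:y1,x0:x1]
    n,l,s,c=cv2.connectedComponentsWithStats(z);k=1+np.argmax(s[1:,4])
    for y in range(y0,y1):print(''.join('#' if l[y,x]==k else '.' for x in range(x0,x1)))
    return c[k],s[k]
for n,I,b in(('S',S,(244,270,145,170)),('S',S,(222,240,216,238)),('T',T,(275,308,144,176)),('T',T,(218,236,164,181))):
    c,s=blk(I,b);print(n,c,s)
```

```text
..........................
..........................
..........................
..........................
..........................
.....#.#..................
....###...................
....####........###.......
...#######....#####.......
....################......
...#################......
....################......
....################......
....################......
....################......
...#.##############.......
......############........
........########..........
..........................
..........................
..........................
..........................
..........................
..........................
..........................
S [255.04487179 156.79487179] [247 150  17  13 156]
..................
..................
..................
..................
........##........
.....#######......
.....########.....
.....########.....
.....#######......
.....#######......
.....#######......
.....#######......
.....#######......
......######......
......######......
.......#####......
........###.......
..................
..................
............
[... 903 characters left out ...]
.
..........#.#######..............
..........#......................
.................................
.................................
.................................
.................................
.................................
.................................
T [289.75925926 159.02314815] [280 149  21  21 216]
..................
..................
..................
..................
........#.........
......###.........
.....######.......
.....#######......
....########......
.....#######......
.....#######......
......#####.......
.......###........
..................
..................
..................
..................
T [225.78723404 172.34042553] [222 168   8   9  47]
```

Run:
```python
from h import *
K,e=tri((255.7,156.2),(290.3,159));G,f=tri((230.5,226),(225.8,172.2))
print('knob',K,e,plane('top',(290.3,159),.202),plane('side',(255.7,156.2),.202));print('grip',G,f,plane('top',(225.8,172.2),.045),plane('side',(230.5,226),.044))
d=G-K;print(d,np.hypot(*d[:2]),np.degrees(np.arctan2(-d[0],d[1])))
# rails, top view px from crop
c=lambda x,y:(212+(x-360)/4-.5,115+y/4-.5)
for a,b in(((475,303),(760,280)),((460,157),(745,128)),((475,316),(766,287))):
    A,B=plane('top',c(*a),.02),plane('top',c(*b),.02);v=A-B;print(A[:2],B[:2],np.hypot(*v[:2]),np.degrees(np.arctan2(-v[0],v[1])))
```

```text
knob [0.55408647 0.04701083 0.19646064] 0.0005670522835115315 [0.55300332 0.04723464 0.202     ] [0.54758892 0.05804781 0.202     ]
grip [0.5326689  0.23370178 0.0359325 ] 0.0002687598829993314 [0.53174239 0.23296344 0.045     ] [0.52492984 0.24438299 0.044     ]
[-0.02141757  0.18669095 -0.16052814] 0.1879154712070778 6.544478187485613
[0.47931542 0.18869305] [ 0.50218247 -0.03157912] 0.22145592759957156 5.926799362935166
[0.5932714  0.20342737] [ 0.62082265 -0.01822136] 0.22335450367767024 7.085604544426453
[0.46921598 0.18842584] [ 0.49684951 -0.03628996] 0.22640849336213442 7.0105243778940425
```

Knob is at about (0.553,0.047) and the grip at (0.532,0.233). That puts the tray about 70 mm out, and the press yaw is about 6.6°, consistent with the rails. The measured heights (0.196 and 0.036) are within pixel error of nominal. Now I'll approach the grip.

```bash
cat >> h.py <<'E'
from scipy.spatial.transform import Rotation as Ro
def row(p,ydeg):
    s=r.get_state();A=Ro.from_quat(s['eef_rot']);a=np.radians(ydeg)
    y=np.array([np.cos(a),np.sin(a),0]);z=np.array([0,0,-1.]);x=np.cross(y,z)
    B=Ro.from_matrix(np.c_[x,y,z]);return np.round(np.r_[A.inv().apply(np.array(p)-s['tool_pos']),(A.inv()*B).as_rotvec()],4)
E
python3 - <<'E'
from h import *
np.set_printoptions(suppress=True)
for p,y in(((.45,-.25,.30),-40),((.52,.0,.30),-10),((.532,.234,.15),6.6)):print(row(p,y))
E
```

```text
[ 0.374  -0.2707 -0.0616 -0.0016 -0.0004 -0.6218]
[ 0.5038 -0.4955 -0.0612 -0.0015 -0.0008 -1.1454]
[ 0.5736 -0.7189  0.0891 -0.0014 -0.0011 -1.4351]
```

Careful with the scale: shifts go in shares of 0.8 m and turns go in shares of pi/2 rad. That gives: 0.374 m / 0.8 = 0.4675, -0.271 m / 0.8 = -0.3388, -0.62 rad / 1.5708 = -0.3947.

```bash
python3 steer.py '[{"finger_gap":1, "pos":[0.2338, -0.1688, -0.075], "turn_vec":[0, 0, -0.1974]}, {"finger_gap":1, "pos":[0.2338, -0.1688, -0.075], "turn_vec":[0, 0, -0.1974]}, {"finger_gap":1, "pos":[0.2338, -0.1688, -0.075], "turn_vec":[0, 0, -0.1974]}, {"finger_gap":1, "pos":[0.2338, -0.1688, -0.075], "turn_vec":[0, 0, -0.1974]}, {"finger_gap":1, "pos":[0.2338, -0.1688, -0.075], "turn_vec":[0, 0, -0.1974]}, {"finger_gap":1, "pos":[0.4675, -0.3388, -0.075], "turn_vec":[0, 0, -0.3947]}, {"finger_gap":1, "pos":[0.4675, -0.3388, -0.075], "turn_vec":[0, 0, -0.3947]}, {"finger_gap":1, "pos":[0.4675, -0.3388, -0.075], "turn_vec":[0, 0, -0.3947]}, {"finger_gap":1, "pos":[0.4675, -0.3388, -0.075], "turn_vec":[0, 0, -0.3947]}, {"finger_gap":1, "pos":[0.4675, -0.3388, -0.075], "turn_vec":[0, 0, -0.3947]}]' 30
python3 - <<'E'
from h import *
np.set_printoptions(suppress=True)
for p,y in(((.50,.0,.30),-10),((.532,.234,.22),6.6)):print(row(p,y))
E
```

```text
clock: 1.1
tool_pos: [0.4524, -0.2462, 0.2987]
eef_rot: [0.906, 0.424, 0.001, -0.001]
contact_force: [0.5, -1.1, 0.5]
opening: 0.998
finger_force: 0.0
[ 0.2195 -0.1212 -0.0008  0.0003 -0.002  -0.5209]
[ 0.4195 -0.2465  0.0796  0.0006 -0.002  -0.8106]
```

To row units: 0.4195 m / 0.8 = 0.5244, -0.2465 m / 0.8 = -0.3081, -0.81 rad / 1.5708 = -0.5157.

```bash
python3 steer.py '[{"finger_gap":1, "pos":[0.275, -0.1513, 0], "turn_vec":[0, 0, -0.331]}, {"finger_gap":1, "pos":[0.275, -0.1513, 0], "turn_vec":[0, 0, -0.331]}, {"finger_gap":1, "pos":[0.275, -0.1513, 0], "turn_vec":[0, 0, -0.331]}, {"finger_gap":1, "pos":[0.275, -0.1513, 0], "turn_vec":[0, 0, -0.331]}, {"finger_gap":1, "pos":[0.275, -0.1513, 0], "turn_vec":[0, 0, -0.331]}, {"finger_gap":1, "pos":[0.5244, -0.3081, 0.1], "turn_vec":[0, 0, -0.5157]}, {"finger_gap":1, "pos":[0.5244, -0.3081, 0.1], "turn_vec":[0, 0, -0.5157]}, {"finger_gap":1, "pos":[0.5244, -0.3081, 0.1], "turn_vec":[0, 0, -0.5157]}, {"finger_gap":1, "pos":[0.5244, -0.3081, 0.1], "turn_vec":[0, 0, -0.5157]}, {"finger_gap":1, "pos":[0.5244, -0.3081, 0.1], "turn_vec":[0, 0, -0.5157]}]'
python3 - <<'E'
from h import *
np.set_printoptions(suppress=True)
print(row((.532,.234,.1),6.6),row((.532,.234,.026),6.6))
E
```

```text
clock: 2.1
tool_pos: [0.5318, 0.2311, 0.2176]
eef_rot: [0.667, 0.745, -0.0, 0.0]
contact_force: [0.8, 0.2, 0.2]
opening: 0.999
finger_force: 0.0
[ 0.003   0.0006  0.1176 -0.0006  0.0008 -0.0053] [ 0.003   0.0007  0.1916 -0.0006  0.0008 -0.0053]
```

To row units: 0.14 m / 0.8 = 0.175, 0.1 m / 0.8 = 0.125.

```bash
python3 steer.py '[{"finger_gap":1, "pos":[0.0038, 0, 0.0625]}, {"finger_gap":1, "pos":[0.0038, 0, 0.125]}, {"finger_gap":1, "pos":[0.0038, 0, 0.175]}, {"finger_gap":1, "pos":[0.0038, 0, 0.175]}]'
python3 - <<'E'
from h import *
S=r.snapshot('side')[:,:,::-1];T=r.snapshot('top')[:,:,::-1]
a=cv2.resize(S[170:260,190:280],None,fx=4,fy=4,interpolation=2);b=cv2.resize(T[125:215,180:280],None,fx=4,fy=4,interpolation=2)
cv2.imwrite('pics/c2.png',np.hstack([a,b]))
E
```

```text
clock: 2.5
tool_pos: [0.5279, 0.2302, 0.0736]
eef_rot: [0.667, 0.745, -0.005, -0.001]
contact_force: [-0.6, -0.6, 0.6]
opening: 1.001
finger_force: 0.0
```

View pics/c2.png

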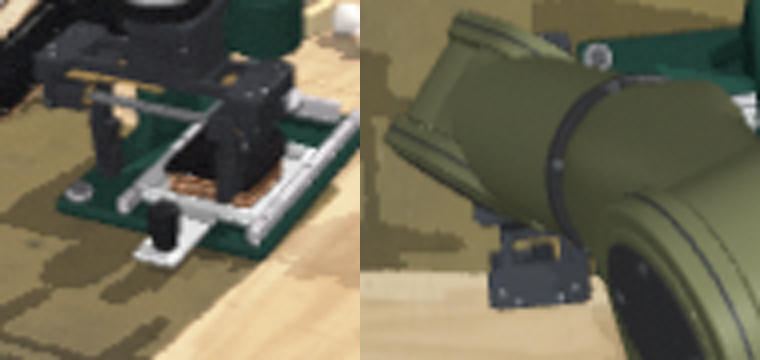

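The fingers (tips at side px ~(217,214) and (247,219)) straddle the post, whose top is at about (231,221). I'll descend with a small correction, then grip.

Run:
```python
from h import *
np.set_printoptions(suppress=True)
print(row((.532,.233,.026),6.6), proj('side',(.532,.233,.057)),proj('side',r.get_state()['tool_pos']))
```

```text
[ 0.0003  0.0007  0.0529 -0.0008  0.0002 -0.005 ] [230.55006591 220.09242961] [230.5441557  213.92386541]
```

To row units: 0.052 m / 0.8 = 0.065, 0.03 m / 0.8 = 0.0375.

```bash
python3 steer.py '[{"finger_gap":1, "pos":[0, 0, 0.0375]}, {"finger_gap":1, "pos":[0, 0, 0.065]}, {"finger_gap":1, "pos":[0, 0, 0.065]}, {"finger_gap":0.2, "pos":[0, 0, 0.065]}, {"finger_gap":0.1, "pos":[0, 0, 0.065]}, {"finger_gap":0.1, "pos":[0, 0, 0.065]}, {"finger_gap":0.1, "pos":[0, 0, 0.065]}, {"finger_gap":0.1, "pos":[0, 0, 0.065]}]' 35
python3 - <<'E'
from h import *
np.set_printoptions(suppress=True)
s=r.get_state();print(s['tool_pos'],s['contact_force'],s['opening'],row(s['tool_pos']+np.array([np.sin(np.radians(6.6)),-np.cos(np.radians(6.6)),0])*.075,6.6))
E
```

```text
clock: 3.4
tool_pos: [0.5319, 0.2326, 0.0272]
eef_rot: [0.667, 0.745, 0.0, 0.0]
contact_force: [-0.3, 0.4, -1.2]
opening: 0.571
finger_force: 0.0
[0.53185323 0.23260449 0.02724285] [-0.25517942  0.39949739 -1.17342039] 0.571294948284162 [-0.075   0.0004 -0.      0.0008 -0.0002 -0.0053]
```

Still closing, so I'll hold until it grips.

```bash
python3 steer.py '[{"finger_gap":0.1}, {"finger_gap":0.1}, {"finger_gap":0.1}, {"finger_gap":0.1}, {"finger_gap":0.1}]' 35
```

```text
clock: 3.9
tool_pos: [0.5317, 0.2326, 0.0267]
eef_rot: [0.667, 0.745, 0.0, 0.0]
contact_force: [1.5, 0.1, -1.2]
opening: 0.281
finger_force: 35.0
```

Gripped at 25 mm, which matches the 26 mm post. Sliding in along tool -x.

To row units: -0.06 m / 0.8 = -0.075, -0.058 m / 0.8 = -0.0725.

```bash
python3 steer.py '[{"finger_gap":0.1, "pos":[-0.005, 0, 0]}, {"finger_gap":0.1, "pos":[-0.015, 0, 0]}, {"finger_gap":0.1, "pos":[-0.025, 0, 0]}, {"finger_gap":0.1, "pos":[-0.035, 0, 0]}, {"finger_gap":0.1, "pos":[-0.045, 0, 0]}, {"finger_gap":0.1, "pos":[-0.055, 0, 0]}, {"finger_gap":0.1, "pos":[-0.0625, 0, 0]}, {"finger_gap":0.1, "pos":[-0.0688, 0, 0]}, {"finger_gap":0.1, "pos":[-0.0725, 0, 0]}, {"finger_gap":0.1, "pos":[-0.075, 0, 0]}]'
python3 steer.py '[{"finger_gap":0.1, "pos":[-0.0025, 0, 0]}, {"finger_gap":0.1, "pos":[-0.005, 0, 0]}, {"finger_gap":0.1, "pos":[-0.0075, 0, 0]}, {"finger_gap":0.1, "pos":[-0.01, 0, 0]}]'
```

```text
clock: 4.9
tool_pos: [0.5381, 0.1726, 0.0267]
eef_rot: [0.667, 0.745, -0.0, -0.0]
contact_force: [-0.8, 3.1, -3.1]
opening: 0.282
finger_force: 35.0
clock: 5.3
tool_pos: [0.539, 0.1648, 0.0267]
eef_rot: [0.667, 0.745, -0.0, 0.0]
contact_force: [0.2, 1.9, -2.8]
opening: 0.281
finger_force: 35.0
```

To row units: -0.004 m / 0.8 = -0.005, -0.003 m / 0.8 = -0.0038.

```bash
python3 steer.py '[{"finger_gap":0.1, "pos":[-0.0025, 0, 0]}, {"finger_gap":0.1, "pos":[-0.0038, 0, 0]}, {"finger_gap":0.1, "pos":[-0.005, 0, 0]}, {"finger_gap":0.1, "pos":[-0.005, 0, 0]}]'
python3 steer.py '[{"finger_gap":0.1, "pos":[-0.0025, 0, 0]}, {"finger_gap":0.1, "pos":[-0.005, 0, 0]}, {"finger_gap":0.1, "pos":[-0.005, 0, 0]}]'
```

```text
clock: 5.7
tool_pos: [0.5399, 0.1643, 0.0271]
eef_rot: [0.667, 0.745, 0.003, -0.001]
contact_force: [-0.1, 7.6, -2.4]
opening: 0.28
finger_force: 35.0
clock: 6.0
tool_pos: [0.54, 0.1642, 0.0275]
eef_rot: [0.666, 0.746, 0.005, -0.003]
contact_force: [-1.8, 13.3, -2.2]
opening: 0.282
finger_force: 35.0
```

Stop reached: the force is rising and the position holds. The press axis from this is (0.5535,0.047), which agrees with the knob measurement. I'll relax the push, open partly and rise.

```bash
python3 steer.py '[{"finger_gap":0.1, "pos":[0.0063, 0, 0]}, {"finger_gap":0.1, "pos":[0.0081, 0, 0]}, {"finger_gap":0.55, "pos":[0.0081, 0, 0]}, {"finger_gap":0.55, "pos":[0.0081, 0, 0]}, {"finger_gap":0.55, "pos":[0.0081, 0, 0]}, {"finger_gap":0.55, "pos":[0.0081, 0, 0]}]'
python3 steer.py '[{"finger_gap":0.55, "pos":[0, 0, -0.025]}, {"finger_gap":0.55, "pos":[0, 0, -0.075]}, {"finger_gap":0.55, "pos":[0, 0, -0.1375]}, {"finger_gap":0.6, "pos":[0.0375, 0, -0.1875]}, {"finger_gap":1, "pos":[0.075, 0, -0.25]}, {"finger_gap":1, "pos":[0.075, 0, -0.3]}, {"finger_gap":1, "pos":[0.075, 0, -0.3]}]'
python3 - <<'E'
from h import *
np.set_printoptions(suppress=True)
s=r.get_state();print(s['q'],s['tool_pos'])
S=r.snapshot('side')[:,:,::-1];T=r.snapshot('top')[:,:,::-1]
a=cv2.resize(S[140:240,200:290],None,fx=4,fy=4,interpolation=2);b=cv2.resize(T[115:215,212:312],None,fx=4,fy=4,interpolation=2)
cv2.imwrite('pics/c3.png',np.hstack([a,b]))
for d in(0,90,-90,180,60):print(d,row((.5535,.047,.29),d),row((.5535,.047,.183),d)[2])
E
```

```text
clock: 6.6
tool_pos: [0.5394, 0.1622, 0.0268]
eef_rot: [0.668, 0.745, -0.001, 0.001]
contact_force: [-1.2, 0.2, -0.6]
opening: 0.544
finger_force: 0.0
clock: 7.3
tool_pos: [0.535, 0.2269, 0.2732]
eef_rot: [0.667, 0.745, 0.006, 0.002]
contact_force: [0.0, 0.4, 0.2]
opening: 0.848
finger_force: 0.0
[-0.13246542  0.63392465 -0.59958682  1.65963235  0.41957537  0.96616906
 -0.76803732] [0.53498277 0.22688456 0.27322807]
0 [-0.1768  0.0013 -0.0223  0.0021  0.0005  0.1095] 0.0847
90 [-0.1768  0.0013 -0.0223  0.0012  0.002  -1.4613] 0.0847
-90 [-0.1768  0.0013 -0.0223  0.0021 -0.0012  1.6802] 0.0847
180 [-0.1768  0.0013 -0.0223 -0.0008  0.0031 -3.0321] 0.0847
60 [-0.1768  0.0013 -0.0223  0.0016  0.0016 -0.9377] 0.0847
```

View pics/c3.png

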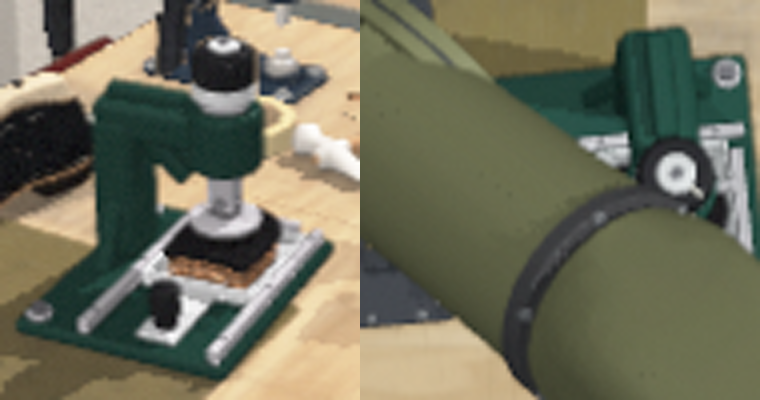

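The tray is home with the heel under the foot (post at side px ~(241,215)). Moving over the knob, pre-turned counter-clockwise.

To row units: -0.177 m / 0.8 = -0.2213, -0.022 m / 0.8 = -0.0275, -1.4 rad / 1.5708 = -0.8913.

```bash
python3 steer.py '[{"finger_gap":1, "pos":[-0.2213, 0.0013, -0.0275], "turn_vec":[0, 0, -0.8913]}, {"finger_gap":1, "pos":[-0.2213, 0.0013, -0.0275], "turn_vec":[0, 0, -0.8913]}, {"finger_gap":1, "pos":[-0.2213, 0.0013, -0.0275], "turn_vec":[0, 0, -0.8913]}, {"finger_gap":1, "pos":[-0.2213, 0.0013, -0.0275], "turn_vec":[0, 0, -0.8913]}, {"finger_gap":1, "pos":[-0.2213, 0.0013, -0.0275], "turn_vec":[0, 0, -0.8913]}, {"finger_gap":1, "pos":[-0.2213, 0.0013, -0.0275], "turn_vec":[0, 0, -0.8913]}, {"finger_gap":1, "pos":[-0.2213, 0.0013, -0.0275], "turn_vec":[0, 0, -0.8913]}, {"finger_gap":1, "pos":[-0.2213, 0.0013, -0.0275], "turn_vec":[0, 0, -0.8913]}, {"finger_gap":1, "pos":[-0.2213, 0.0013, -0.0275], "turn_vec":[0, 0, -0.8913]}, {"finger_gap":1, "pos":[-0.2213, 0.0013, -0.0275], "turn_vec":[0, 0, -0.8913]}]'
python3 - <<'E'
from h import *
np.set_printoptions(suppress=True)
s=r.get_state();print(s['q'],s['moment']);print(row((.5535,.047,.183),87))
S=r.snapshot('side')[:,:,::-1];T=r.snapshot('top')[:,:,::-1]
a=cv2.resize(S[100:200,200:300],None,fx=4,fy=4,interpolation=2);b=cv2.resize(T[115:215,242:342],None,fx=4,fy=4,interpolation=2)
cv2.imwrite('pics/c4.png',np.hstack([a,b]));print(proj('side',s['tool_pos']))
E
```

```text
clock: 8.4
tool_pos: [0.5519, 0.0456, 0.2863]
eef_rot: [0.029, 1.0, -0.001, -0.002]
contact_force: [-0.3, -0.5, 0.2]
opening: 1.0
finger_force: 0.0
[ 0.39883     0.70266093 -1.01382056  1.69607778  0.65227442  1.12553773
  0.70500199] [ 0.08173135 -0.12998071  0.02472907]
[-0.002   0.0017  0.1033 -0.0016 -0.0043 -0.0051]
[256.42119271 130.09563479]
```

View pics/c4.png

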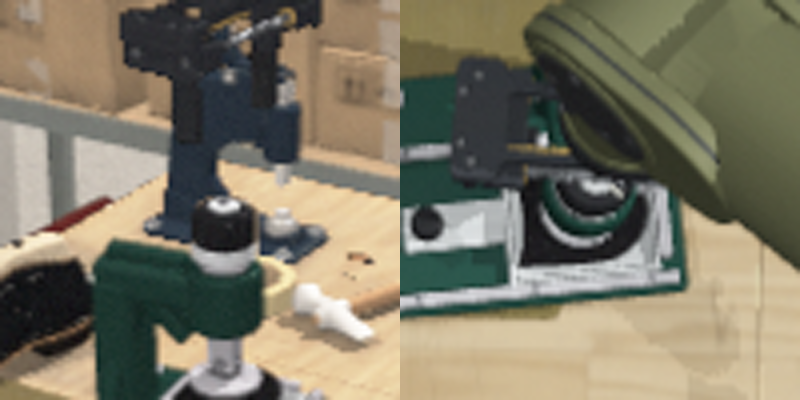

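Fingers are centred over the knob (side tips at ~(247,134) and (265,126), knob at (256,157)). Clockwise lowers q7, so I have about 3 rad of stroke. Descending and gripping.

To row units: 0.102 m / 0.8 = 0.1275, -0.002 m / 0.8 = -0.0025.

```bash
python3 steer.py '[{"finger_gap":1, "pos":[-0.0025, 0.0019, 0.0375]}, {"finger_gap":1, "pos":[-0.0025, 0.0019, 0.0875]}, {"finger_gap":1, "pos":[-0.0025, 0.0019, 0.1275]}, {"finger_gap":1, "pos":[-0.0025, 0.0019, 0.1275]}, {"finger_gap":0.4, "pos":[-0.0025, 0.0019, 0.1275]}, {"finger_gap":0.4, "pos":[-0.0025, 0.0019, 0.1275]}, {"finger_gap":0.4, "pos":[-0.0025, 0.0019, 0.1275]}, {"finger_gap":0.4, "pos":[-0.0025, 0.0019, 0.1275]}, {"finger_gap":0.4, "pos":[-0.0025, 0.0019, 0.1275]}, {"finger_gap":0.4, "pos":[-0.0025, 0.0019, 0.1275]}]' 40
python3 -c "
from plant import r
s=r.get_state();print(s['tool_pos'],s['contact_force'],s['moment'],s['opening'],s['finger_force'])"
```

```text
clock: 9.5
tool_pos: [0.5556, 0.0472, 0.1877]
eef_rot: [0.031, 1.0, -0.001, 0.001]
contact_force: [-0.1, -3.7, 6.8]
opening: 0.602
finger_force: 40.0
[0.5556372  0.04719813 0.18770411] [-0.1211401  -3.71880716  6.75540798] [-0.72620217 -0.03532856  0.0537382 ] 0.6020783660674742 39.99781899154186
```

Gripped at 53 mm, which matches the 54 mm knob. Turning clockwise, watching the moment.

```bash
cat > m.py <<'E'
from plant import r
import numpy as np
from scipy.spatial.transform import Rotation as Ro
np.set_printoptions(suppress=True,precision=3)
s=r.get_state();y=Ro.from_quat(s['eef_rot']).as_matrix()[:,1]
print('M',s['moment'],'F',s['contact_force'],'yaw',round(np.arctan2(y[1],y[0]),3),'q',s['q'],s['clock'],s['tool_pos'])
E
python3 steer.py '[{"finger_gap":0.4, "pos":[0, 0, -0.0025], "turn_vec":[0, 0, 0.0637]}, {"finger_gap":0.4, "pos":[0, 0, -0.0038], "turn_vec":[0, 0, 0.1592]}, {"finger_gap":0.4, "pos":[0, 0, -0.0038], "turn_vec":[0, 0, 0.2546]}, {"finger_gap":0.4, "pos":[0, 0, -0.0038], "turn_vec":[0, 0, 0.3183]}, {"finger_gap":0.4, "pos":[0, 0, -0.0038], "turn_vec":[0, 0, 0.382]}, {"finger_gap":0.4, "pos":[0, 0, -0.0038], "turn_vec":[0, 0, 0.4456]}, {"finger_gap":0.4, "pos":[0, 0, -0.0038], "turn_vec":[0, 0, 0.5093]}, {"finger_gap":0.4, "pos":[0, 0, -0.0038], "turn_vec":[0, 0, 0.573]}, {"finger_gap":0.4, "pos":[0, 0, -0.0038], "turn_vec":[0, 0, 0.6366]}, {"finger_gap":0.4, "pos":[0, 0, -0.0038], "turn_vec":[0, 0, 0.6366]}]' 40; python3 m.py
```

```text
clock: 10.5
tool_pos: [0.555, 0.0465, 0.188]
eef_rot: [0.507, 0.862, -0.001, 0.0]
contact_force: [4.8, -2.4, -15.0]
opening: 0.603
finger_force: 40.0
M [-0.496 -1.162 -0.14 ] F [  4.802  -2.401 -15.03 ] yaw 0.507 q [ 0.214  0.738 -0.657  1.81   0.607  0.809 -0.246] 10.5 [0.555 0.046 0.188]
```

To row units: 0.002 m / 0.8 = 0.0025, 0.5 rad / 1.5708 = 0.3183.

```bash
python3 steer.py '[{"finger_gap":0.4, "pos":[0, 0, 0.0025], "turn_vec":[0, 0, 0.0637]}, {"finger_gap":0.4, "pos":[0, 0, 0.0025], "turn_vec":[0, 0, 0.1273]}, {"finger_gap":0.4, "pos":[0, 0, 0.0025], "turn_vec":[0, 0, 0.191]}, {"finger_gap":0.4, "pos":[0, 0, 0.0025], "turn_vec":[0, 0, 0.2546]}, {"finger_gap":0.4, "pos":[0, 0, 0.0025], "turn_vec":[0, 0, 0.3183]}, {"finger_gap":0.4, "pos":[0, 0, 0.0025], "turn_vec":[0, 0, 0.3183]}]'; python3 m.py;  python3 steer.py '[{"finger_gap":0.4, "turn_vec":[0, 0, 0.0637]}, {"finger_gap":0.4, "turn_vec":[0, 0, 0.1273]}, {"finger_gap":0.4, "turn_vec":[0, 0, 0.191]}, {"finger_gap":0.4, "turn_vec":[0, 0, 0.2546]}, {"finger_gap":0.4, "turn_vec":[0, 0, 0.3183]}, {"finger_gap":0.4, "turn_vec":[0, 0, 0.3183]}]'; python3 m.py
python3 steer.py '[{"finger_gap":0.4, "turn_vec":[0, 0, 0.0637]}, {"finger_gap":0.4, "turn_vec":[0, 0, 0.1273]}, {"finger_gap":0.4, "turn_vec":[0, 0, 0.191]}, {"finger_gap":0.4, "turn_vec":[0, 0, 0.2546]}, {"finger_gap":0.4, "turn_vec":[0, 0, 0.3183]}, {"finger_gap":0.4, "turn_vec":[0, 0, 0.3183]}]'; python3 m.py
```

```text
clock: 11.1
tool_pos: [0.5547, 0.0464, 0.1878]
eef_rot: [0.704, 0.71, -0.002, 0.001]
contact_force: [0.2, -5.4, -0.3]
opening: 0.601
finger_force: 40.0
M [-1.224  0.12  -0.043] F [ 0.241 -5.445 -0.346] yaw 0.008 q [ 0.138  0.708 -0.518  1.815  0.496  0.753 -0.639] 11.1 [0.555 0.046 0.188]
clock: 11.7
tool_pos: [0.5542, 0.0465, 0.1878]
eef_rot: [0.858, 0.514, -0.002, 0.001]
contact_force: [-0.8, -5.5, 0.5]
opening: 0.605
finger_force: 40.0
M [-1.221  0.241 -0.028] F [-0.823 -5.518  0.491] yaw -0.491 q [ 0.056  0.686 -0.376  1.82   0.371  0.708 -1.019] 11.7 [0.554 0.047 0.188]
clock: 12.3
tool_pos: [0.5539, 0.0469, 0.1878]
eef_rot: [0.958, 0.286, -0.002, 0.001]
contact_force: [-2.2, -5.0, 0.9]
opening: 0.603
finger_force: 40.0
M [-1.134  0.434  0.027] F [-2.159 -5.003  0.885] yaw -0.99 q [-0.03   0.672 -0.232  1.825  0.235  0.674 -1.387] 12.3 [0.554 0.047 0.188]
```

Run:
```python
from h import *
S=r.snapshot('side')[:,:,::-1];O=cv2.imread('pics/c3.png')[:,:360]
a=cv2.resize(S[140:240,200:290],None,fx=4,fy=4,interpolation=2)
cv2.imwrite('pics/c5.png',np.hstack([O,a]));print(r.get_state()['joint_torque'])
```

```text
[ -3.04583319 -47.96585441  -4.18018028 -13.44139785  -0.87380553
  -1.35838062  -0.13203751]
```

View pics/c5.png

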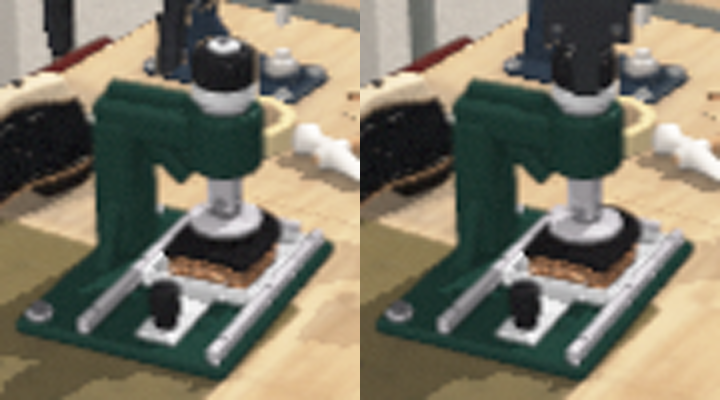

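The right half shows the foot lowered (bottom edge at crop row ~244 versus ~239), so the knob is turning the screw. From here I'll go in small single steps and log torque.

```bash
cat > m.py <<'E'
from plant import r
import numpy as np
from scipy.spatial.transform import Rotation as Ro
s=r.get_state();y=Ro.from_quat(s['eef_rot']).as_matrix()[:,1]
print('Mz %.3f t7 %.3f yaw %.3f q7 %.2f'%(s['moment'][2],s['joint_torque'][6],np.arctan2(y[1],y[0]),s['q'][6]),'F',np.round(s['contact_force'],1))
E
python3 steer.py '[{"finger_gap":0.4, "turn_vec":[0, 0, 0.0637]}]' >/dev/null; python3 m.py
python3 steer.py '[{"finger_gap":0.4, "turn_vec":[0, 0, 0.0637]}]' >/dev/null; python3 m.py
python3 steer.py '[{"finger_gap":0.4, "turn_vec":[0, 0, 0.0637]}]' >/dev/null; python3 m.py
python3 steer.py '[{"finger_gap":0.4, "turn_vec":[0, 0, 0.0637]}]' >/dev/null; python3 m.py
python3 steer.py '[{"finger_gap":0.4, "turn_vec":[0, 0, 0.0637]}]' >/dev/null; python3 m.py
python3 steer.py '[{"finger_gap":0.4, "turn_vec":[0, 0, 0.0637]}]' >/dev/null; python3 m.py
```

```text
Mz 0.236 t7 0.929 yaw -1.089 q7 -1.46 F [-1.5 -4.7  2.4]
Mz 0.229 t7 0.517 yaw -1.191 q7 -1.53 F [-2.8 -4.4  1.7]
Mz 0.272 t7 0.480 yaw -1.291 q7 -1.61 F [-2.2 -5.4  1.1]
Mz 0.217 t7 0.465 yaw -1.391 q7 -1.68 F [-2.4 -5.2  1.2]
Mz 0.232 t7 0.452 yaw -1.491 q7 -1.75 F [-2.3 -5.2  1.2]
Mz 0.284 t7 0.439 yaw -1.591 q7 -1.82 F [-2.6 -5.2  1.4]
```

To row units: 0.1 rad / 1.5708 = 0.0637.

```bash
python3 steer.py '[{"finger_gap":0.4, "turn_vec":[0, 0, 0.0637]}]' >/dev/null; python3 m.py
python3 steer.py '[{"finger_gap":0.4, "turn_vec":[0, 0, 0.0637]}]' >/dev/null; python3 m.py
python3 steer.py '[{"finger_gap":0.4, "turn_vec":[0, 0, 0.0637]}]' >/dev/null; python3 m.py
python3 steer.py '[{"finger_gap":0.4, "turn_vec":[0, 0, 0.0637]}]' >/dev/null; python3 m.py
python3 steer.py '[{"finger_gap":0.4, "turn_vec":[0, 0, 0.0637]}]' >/dev/null; python3 m.py
```

```text
Mz 0.308 t7 0.428 yaw -1.691 q7 -1.89 F [-2.3 -4.3  1.5]
Mz 0.298 t7 0.418 yaw -1.791 q7 -1.96 F [-2.6 -4.3  1.6]
Mz 0.323 t7 0.411 yaw -1.890 q7 -2.03 F [-3.1 -4.6  1.8]
Mz 0.379 t7 0.408 yaw -1.990 q7 -2.10 F [-3.4 -5.   1.8]
Mz 0.284 t7 0.419 yaw -2.090 q7 -2.17 F [-2.5 -4.   1.9]
```

To row units: 0.07 rad / 1.5708 = 0.0446.

```bash
python3 steer.py '[{"finger_gap":0.4, "turn_vec":[0, 0, 0.0446]}]' >/dev/null; python3 m.py
python3 steer.py '[{"finger_gap":0.4, "turn_vec":[0, 0, 0.0446]}]' >/dev/null; python3 m.py
python3 steer.py '[{"finger_gap":0.4, "turn_vec":[0, 0, 0.0446]}]' >/dev/null; python3 m.py
python3 steer.py '[{"finger_gap":0.4, "turn_vec":[0, 0, 0.0446]}]' >/dev/null; python3 m.py
python3 steer.py '[{"finger_gap":0.4, "turn_vec":[0, 0, 0.0446]}]' >/dev/null; python3 m.py
```

```text
Mz 0.199 t7 0.506 yaw -2.161 q7 -2.22 F [-3.2 -6.2  5.2]
Mz 0.310 t7 0.151 yaw -2.229 q7 -2.27 F [-3.2 -4.5  2.8]
Mz 0.333 t7 0.174 yaw -2.299 q7 -2.32 F [-2.1 -3.4  2.2]
Mz 0.355 t7 0.170 yaw -2.369 q7 -2.37 F [-2.2 -3.8  1.8]
Mz 0.320 t7 0.159 yaw -2.439 q7 -2.41 F [-2.3 -4.2  2.7]
```

To row units: 0.07 rad / 1.5708 = 0.0446.

```bash
python3 steer.py '[{"finger_gap":0.4, "turn_vec":[0, 0, 0.0446]}]' >/dev/null; python3 m.py
python3 steer.py '[{"finger_gap":0.4, "turn_vec":[0, 0, 0.0446]}]' >/dev/null; python3 m.py
python3 steer.py '[{"finger_gap":0.4, "turn_vec":[0, 0, 0.0446]}]' |head -1; python3 m.py
```

```text
Mz 0.283 t7 0.165 yaw -2.509 q7 -2.46 F [-2.7 -4.4  2.8]
Mz 0.357 t7 0.167 yaw -2.579 q7 -2.51 F [-2.1 -3.6  1.9]
clock: 14.25
Mz 0.323 t7 0.176 yaw -2.649 q7 -2.56 F [-2.6 -3.3  2.5]
```

No click signature yet and q7 is near its limit, so I'll release, swing back and regrip.

To row units: -0.8 rad / 1.5708 = -0.5093.

```bash
python3 steer.py '[{"finger_gap":1}, {"finger_gap":1}, {"finger_gap":1}, {"finger_gap":1}, {"finger_gap":1, "turn_vec":[0, 0, -0.0637]}, {"finger_gap":1, "turn_vec":[0, 0, -0.1592]}, {"finger_gap":1, "turn_vec":[0, 0, -0.2546]}, {"finger_gap":1, "turn_vec":[0, 0, -0.3501]}, {"finger_gap":1, "turn_vec":[0, 0, -0.4456]}, {"finger_gap":1, "turn_vec":[0, 0, -0.5093]}]'; python3 m.py
python3 steer.py '[{"finger_gap":1, "turn_vec":[0, 0, -0.0955]}, {"finger_gap":1, "turn_vec":[0, 0, -0.191]}, {"finger_gap":1, "turn_vec":[0, 0, -0.2865]}, {"finger_gap":1, "turn_vec":[0, 0, -0.382]}, {"finger_gap":1, "turn_vec":[0, 0, -0.4775]}, {"finger_gap":1, "turn_vec":[0, 0, -0.573]}, {"finger_gap":1, "turn_vec":[0, 0, -0.6685]}, {"finger_gap":1, "turn_vec":[0, 0, -0.7639]}, {"finger_gap":1, "turn_vec":[0, 0, -0.7639]}, {"finger_gap":1, "turn_vec":[0, 0, -0.7639]}]'; python3 m.py
python3 -c "
from h import *
S=r.snapshot('side')[:,:,::-1];cv2.imwrite('pics/s6.png',S);print(row((.5538,.0469,.1875),-37))"
```

```text
clock: 15.25
tool_pos: [0.5553, 0.0488, 0.1878]
eef_rot: [0.991, -0.136, 0.0, -0.0]
contact_force: [0.4, -0.6, 0.2]
opening: 1.0
finger_force: 0.0
Mz 0.015 t7 -0.525 yaw -1.844 q7 -2.00 F [ 0.4 -0.6  0.2]
clock: 16.25
tool_pos: [0.5552, 0.0486, 0.1877]
eef_rot: [0.897, 0.443, 0.0, -0.0]
contact_force: [0.2, -1.4, 0.2]
opening: 1.003
finger_force: 0.0
Mz 0.017 t7 0.067 yaw -0.653 q7 -1.14 F [ 0.2 -1.4  0.2]
[-0.0022 -0.0001  0.0002  0.0001 -0.0001 -0.0072]
```

To row units: -0.002 m / 0.8 = -0.0025.

```bash
python3 steer.py '[{"finger_gap":1, "pos":[-0.0025, 0, 0]}, {"finger_gap":0.4, "pos":[-0.0025, 0, 0]}, {"finger_gap":0.4, "pos":[-0.0025, 0, 0]}, {"finger_gap":0.4, "pos":[-0.0025, 0, 0]}, {"finger_gap":0.4, "pos":[-0.0025, 0, 0]}, {"finger_gap":0.4, "pos":[-0.0025, 0, 0]}, {"finger_gap":0.4, "pos":[-0.0025, 0, 0]}, {"finger_gap":0.4, "pos":[-0.0025, 0, 0]}]' 40; python3 m.py
python3 steer.py '[{"finger_gap":0.4, "turn_vec":[0, 0, 0.0382]}]' >/dev/null; python3 m.py
python3 steer.py '[{"finger_gap":0.4, "turn_vec":[0, 0, 0.0382]}]' >/dev/null; python3 m.py
python3 steer.py '[{"finger_gap":0.4, "turn_vec":[0, 0, 0.0382]}]' >/dev/null; python3 m.py
python3 steer.py '[{"finger_gap":0.4, "turn_vec":[0, 0, 0.0382]}]' >/dev/null; python3 m.py
python3 steer.py '[{"finger_gap":0.4, "turn_vec":[0, 0, 0.0382]}]' >/dev/null; python3 m.py
```

```text
clock: 17.1
tool_pos: [0.5543, 0.0468, 0.1878]
eef_rot: [0.896, 0.444, 0.0, 0.0]
contact_force: [1.2, -1.1, -0.1]
opening: 0.604
finger_force: 40.0
Mz -0.018 t7 0.001 yaw -0.650 q7 -1.14 F [ 1.2 -1.1 -0.1]
Mz 0.303 t7 0.381 yaw -0.710 q7 -1.18 F [ 1.  -0.4  1.3]
Mz 0.320 t7 0.153 yaw -0.771 q7 -1.23 F [ 1.3  0.5 -0.1]
Mz 0.314 t7 0.136 yaw -0.831 q7 -1.27 F [ 2.2 -1.5  0.8]
Mz 0.320 t7 0.135 yaw -0.891 q7 -1.32 F [ 1.5 -0.7 -0.1]
Mz 0.259 t7 0.146 yaw -0.951 q7 -1.36 F [ 1.4 -2.2  0.6]
```

Torque reached about 0.32 and has started to fall, so the pawls are climbing. Continuing in small steps.

To row units: 0.06 rad / 1.5708 = 0.0382.

```bash
python3 steer.py '[{"finger_gap":0.4, "turn_vec":[0, 0, 0.0382]}]' >/dev/null; python3 m.py
python3 steer.py '[{"finger_gap":0.4, "turn_vec":[0, 0, 0.0382]}]' >/dev/null; python3 m.py
python3 steer.py '[{"finger_gap":0.4, "turn_vec":[0, 0, 0.0382]}]' >/dev/null; python3 m.py
python3 steer.py '[{"finger_gap":0.4, "turn_vec":[0, 0, 0.0382]}]' >/dev/null; python3 m.py
```

```text
Mz 0.281 t7 0.200 yaw -1.011 q7 -1.40 F [ 2.1 -1.3  0.9]
Mz -0.100 t7 0.582 yaw -1.072 q7 -1.45 F [ 1.4 -1.4  0.6]
Mz 0.270 t7 0.101 yaw -1.131 q7 -1.49 F [ 0.4 -0.6 -0.2]
Mz 0.311 t7 0.120 yaw -1.191 q7 -1.53 F [ 1.4 -0.2 -0.4]
```

A clear click at yaw -1.07: torque dropped sharply, then came back. Going for one more click for margin; I expect it near -1.49.

To row units: 0.06 rad / 1.5708 = 0.0382.

```bash
python3 steer.py '[{"finger_gap":0.4, "turn_vec":[0, 0, 0.0382]}]' >/dev/null; python3 m.py
python3 steer.py '[{"finger_gap":0.4, "turn_vec":[0, 0, 0.0382]}]' >/dev/null; python3 m.py
python3 steer.py '[{"finger_gap":0.4, "turn_vec":[0, 0, 0.0382]}]' >/dev/null; python3 m.py
python3 steer.py '[{"finger_gap":0.4, "turn_vec":[0, 0, 0.0382]}]' >/dev/null; python3 m.py
```

```text
Mz 0.330 t7 0.116 yaw -1.251 q7 -1.58 F [ 0.2 -0.8  0. ]
Mz 0.367 t7 0.104 yaw -1.311 q7 -1.62 F [0.5 0.1 0. ]
Mz 0.359 t7 0.109 yaw -1.371 q7 -1.66 F [ 1.6 -0.8  0.6]
Mz 0.295 t7 0.108 yaw -1.431 q7 -1.70 F [ 1.3  0.2 -0.4]
```

To row units: 0.05 rad / 1.5708 = 0.0318.

```bash
python3 steer.py '[{"finger_gap":0.4, "turn_vec":[0, 0, 0.0318]}]' >/dev/null; python3 m.py
python3 steer.py '[{"finger_gap":0.4, "turn_vec":[0, 0, 0.0318]}]'|head -1; python3 m.py
```

```text
Mz 0.301 t7 0.019 yaw -1.481 q7 -1.74 F [0.5 0.2 1. ]
clock: 18.6
Mz 0.240 t7 0.096 yaw -1.531 q7 -1.78 F [ 1.  -0.5  0.7]
```

To row units: 0.05 rad / 1.5708 = 0.0318.

```bash
python3 steer.py '[{"finger_gap":0.4, "turn_vec":[0, 0, 0.0318]}]' >/dev/null; python3 m.py
python3 steer.py '[{"finger_gap":0.4, "turn_vec":[0, 0, 0.0318]}]'|head -1; python3 m.py
```

```text
Mz 0.153 t7 0.160 yaw -1.581 q7 -1.81 F [ 1.2 -0.2  0.2]
clock: 18.8
Mz 0.208 t7 0.454 yaw -1.632 q7 -1.85 F [ 1.6  0.6 -1. ]
```

Second click on this stroke. Total slip is two or three clicks, well under the limit. Releasing and withdrawing.

Careful with the scale: shifts go in shares of 0.8 m and turns go in shares of pi/2 rad. That gives: -0.11 m / 0.8 = -0.1375, -0.07 m / 0.8 = -0.0875.

```bash
python3 steer.py '[{"finger_gap":1}, {"finger_gap":1}, {"finger_gap":1}, {"finger_gap":1}, {"finger_gap":1}, {"finger_gap":1, "pos":[0, 0, -0.0375]}, {"finger_gap":1, "pos":[0, 0, -0.0875]}, {"finger_gap":1, "pos":[0, 0, -0.1375]}, {"finger_gap":1, "pos":[0, 0, -0.1375]}, {"finger_gap":1, "pos":[0, 0, -0.1375]}]'; python3 m.py
python3 - <<'E'
from h import *
S=r.snapshot('side')[:,:,::-1];O=cv2.imread('pics/c5.png')[:,360:]
a=cv2.resize(S[140:240,200:290],None,fx=4,fy=4,interpolation=2)
cv2.imwrite('pics/c7.png',np.hstack([O,a]))
E
```

```text
clock: 19.8
tool_pos: [0.5541, 0.0471, 0.2983]
eef_rot: [1.0, -0.03, 0.001, -0.0]
contact_force: [0.3, -0.2, -0.5]
opening: 1.001
finger_force: 0.0
Mz -0.001 t7 0.003 yaw -1.630 q7 -1.83 F [ 0.3 -0.2 -0.5]
```

View pics/c7.png

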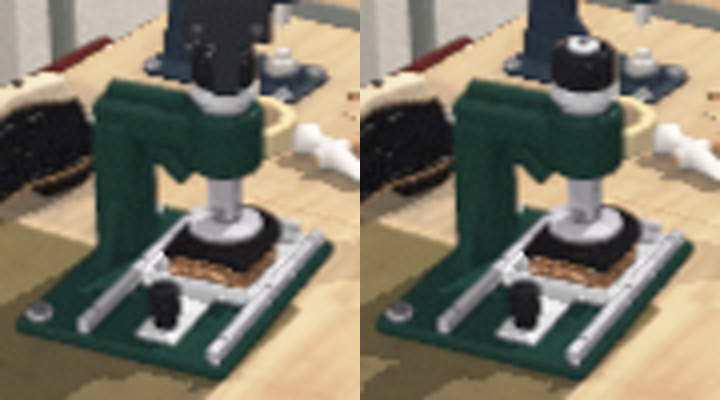

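The foot sits on the heel and has not moved between the two pictures (bottom edge at crop row ~243). The tray is home (post at side px ~(241,215)) and the gripper is clear, so I'm handing in.

```bash
python3 -c "
from plant import r
print(r.finish_job())"
```

```text
the job is handed in; nothing more can be done
None
```

I handed the job in at about 20 s: the tray is home against its stop, the heel stack is clamped, and the knob has been let go after an estimated two or three ratchet clicks (read from wrist torque, not measured directly); the hand-in gave no verdict.

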